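# Lock the cutlery bin into its wash cradle

### The arm

A 6-joint arm with a two-finger parallel gripper is mounted at the origin on the work surface. World frame = base frame: x ahead of the robot, y to its left, z up, the work surface at z = 0. Lengths are in m, angles in rad, forces in N, time in s.
With the tool pointing down it reaches from about 0.325 to 0.775 m from the base axis. Payload 5.5 kg.
Tool frame: the origin (TCP) lies between the finger pads; the fingertips stand 8 mm ahead of it and the grasp point (between the pads) lies 11 mm behind it (tcp_to_tips is the distance from the TCP to the fingertips, in m); z points along the fingers, y is the direction in which the jaws open and shut (so a half turn about z gives the same grasp; the last joint's range is limited). The gripper opens to 88 mm and grips with 3 to 60 N. Pads are 20 mm wide; open, the fingers measure 115 mm over their backs; the gripper's body (75 mm by 178 mm) begins 61 mm behind the grasp point.
Start: joints at [-0.057, 0.091, 1.231, -0, 1.82, -0.057], TCP at [0.6, -0, 0.231] pointing down, gripper open.
Joint ranges: [-2.87, 2.87], [-0.86, 2.18], [0.17, 2.46], [-1.51, 4.65], [0.06, 2.69], [-2.65, 2.65]. Speed limits (rad/s): [2.57, 2.57, 3.01, 3.14, 3.14, 3.14].

### API

Orientations are given as a unit quaternion [w, x, y, z].
In Python, from bench import * gives the robot as it stands. Calls block until the motion is done:
- move_to(position, orientation): joint-space move of the TCP to a pose.
- move_l(position, speed=0.15, orientation=None): straight line of the TCP; orientation=None keeps the orientation; speed is the mean speed in m/s.
- movej(angles): joint-space move.
- gripper_open() and close(): open the fingers fully, or close them until they stop; the grip force is fixed at half the most.
- hold(seconds).
- inverse_kinematics(position, orientation): joint angles nearest the present ones, or None.
- state(): the state.
- get_image(name): name is "scene" or "side" or "wrist"; returns a dict with "frame" (420x560x3 uint8, blue, green, red), "depth" (420x560 float32, m along the optical axis (not along the pixel's ray), 0 where there is no reading), "camera_matrix" (3x3 intrinsics, pixels), "k1" (the pictures are not rectified: a ray, as slopes to the right and down, at radius r is drawn at 1 + k1 r^2 times it, then the intrinsics apply), "view" (4x4, takes a point from world to camera coordinates). Camera axes: x right, y up, looking along -z (the intrinsics and any distortion apply to the point x, -y, -z); pixel columns grow to the right and rows downward; lengths in m; the calibration is good to about 2 mm. A picture is of the moment at which its call begins.
A pose or a line that the arm cannot do raises IKError and nothing moves.
- job_done(): hands the job in, once; it reports no verdict.
The state is a dict: "time": time; "joint_pos": joint angles; "dq": joint speeds; "joint_torque": joint torques, N m; "ee_pos": TCP position; "ee_rot": TCP orientation; "ft_force": force on the tool from outside, world axes, zero at the start; "moment": the same for the moment, N m; "finger_gap": finger opening in m.
Only numpy, scipy, OpenCV 4.12 (cv2) and the standard library are available. Lean on these libraries where they do the work, as an engineer would, in place of code of your own. Each camera call takes 0.05 s, during which the arm holds its last target.

### The job

Without picking anything up, push the cutlery bin along its cradle until it is fully home against the back stop, and then push the locking lever round past its dead point until it snaps into lock across the front of the bin. Only push with the fingers: the bin must stay flat on the cradle, and the mug, the bowl and the bottle must be left where they stand. Finish with the bin home, the lever locked and the hand clear.

Things in the scene. Friction and masses are not known exactly. Their poses are not given: they have to be found in the camera images.
- cradle: Fixed metal cradle: base plate 6 mm thick, x -200 to +110, y +-135 mm; two side guides (inner faces y = +-78, tops 26 mm over the counter); upright back stop (face at x = +66, top 60 mm up). Origin on the counter under the middle of the bin's home place; x runs from the open front to the back stop (away from the robot, turned up to 0.35 rad), y left, z up.
- bin: Loose pale green open-topped cutlery bin, 0.35 to 0.7 kg, 130 (x) by 150 (y) by 80 mm high; cutlery in its rear half up to 130 mm high. Origin at the centre of its underside, axes as the cradle's. Stands on the cradle plate between the guides (3 mm play a side), 50 to 80 mm short of home; home is origin at cradle x = 0 to +1 mm. Slides at 1 to 6 N on its front (-x) face.
- lever (a joint): Lever angle, rad, anticlockwise from above. 0: open, bar points to the cradle's -x, beside the bin's path. 1.571: locked, bar points to -y, across the front of the home bin, 8 mm clear of it. Sprung over centre, dead point 0.80: before it the lever springs back to 0, past it it runs on by itself to the stop at 1.571. Needs 4 to 5 N at the knob. A bin not home blocks it.
- lever_knob (a point): Centre of the upright black round post at the end of the lever's bar: 18 mm in diameter, 56 to 112 mm above the counter (this point 84 mm), 118 mm from the pivot axis; moves with the lever. The steel bar below it is 14 mm wide, 42 to 56 mm above the counter.
- lever_pivot (a point): Point on the lever's upright pivot axis, fixed at x = -80, y = +105 mm in the cradle, 49 mm above the counter. Pivot boss 32 mm in diameter. Behind it (+x), a sprung strut 82 mm above the counter at its top runs from the boss to a post at x = +20, y = +105 mm and swings with the lever.
- mug: White mug, 80 mm wide, 90 mm high, on the counter on the cradle's right (-y) side; origin at the centre of its underside. To be left alone.
- bowl: White bowl, 120 mm wide, 55 mm high, on the counter on the cradle's right (-y) side, farther back; origin at the centre of its underside. To be left alone.
- bottle: Clear plastic bottle, 64 mm wide, 170 mm high, on the counter on the cradle's left (+y) side, beside the bin; origin at the centre of its underside. To be left alone.
Not all that is in view belongs to the job. What is shaped like the bin but pink or purple is not meant.

How it is judged:
On the way, in this order (a step that is already met when the one before it is completed fails the run):
1. the bin is fully home against the back stop, with the lever still open (x of bin in the frame of cradle above -0.006 m and z of bin in the frame of cradle below 0.01 m and angle between bin's own z axis and vertical below 0.08 rad and value of joint lever below 0.8 rad), for 0.2 s.
2. the lever is snapped into lock in front of the bin (value of joint lever above 1.5 rad and x of bin in the frame of cradle above -0.006 m and z of bin in the frame of cradle below 0.01 m and angle between bin's own z axis and vertical below 0.08 rad), for 0.2 s.
At the end, for the whole second after the job is handed in: The bin stands flat on the cradle, at most 6 mm short of home (tilt under 0.08 rad) and at rest, and the lever stands in lock (joint above 1.5 rad) (all of step 2 and linear speed of bin below 0.02 m/s); the robot touches nothing.
It fails at once if the bin is lifted or carried: it rises more than 14 mm off the plate or tips over (z of bin in the frame of cradle above 0.02 m or angle between bin's own z axis and vertical above 0.3 rad).
It fails at once if the mug is pushed away, lifted or knocked over (distance of mug from where it was at the start of the episode above 0.03 m or angle between mug's own z axis and vertical above 0.35 rad).
It fails at once if the bowl is pushed away, lifted or knocked over (distance of bowl from where it was at the start of the episode above 0.03 m or angle between bowl's own z axis and vertical above 0.35 rad).
It fails at once if the bottle is pushed away, lifted or knocked over (distance of bottle from where it was at the start of the episode above 0.03 m or angle between bottle's own z axis and vertical above 0.35 rad).
It also fails if it takes over 51 s, if anything falls off the work surface, if the arm or the gripper's body presses on something with over 40 N, if the wrist force passes 120 N, or if a joint passes its speed limit or range.

## Working session

There is one attempt and no reset: what is moved stays moved. The work goes in short steps, each a Python script; the robot and the scene stay as the last script left them, time stands still between calls to the robot, and variables do not carry over. Pictures are saved under pics/ and viewed, and the job is handed in when it is done.

```bash
ls; mkdir -p pics
python3 - <<'E'
from bench import *
import cv2,pickle
for n in ["scene","side","wrist"]:
    d=get_image(n); cv2.imwrite(f"pics/{n}0.png",d["frame"]); pickle.dump(d,open(f"{n}0.pkl","wb"))
    print(n,d["camera_matrix"].tolist(),d["k1"],d["view"].round(3).tolist(),(d["depth"]>0).mean())
s=state();print(s)
E
```

```text
pics
scene [[394.2773796967601, 0.0, 272.8393660881836], [0.0, 394.2773796967601, 207.2295806073238], [0.0, 0.0, 1.0]] -0.06707803806114523 [[0.108, 0.994, -0.013, -0.071], [-0.731, 0.088, 0.676, 0.327], [0.673, -0.064, 0.737, -1.349], [0.0, 0.0, 0.0, 1.0]] 0.9958588435374149
side [[495.28911889073305, 0.0, 276.82367939135156], [0.0, 495.28911889073305, 211.65246851349136], [0.0, 0.0, 1.0]] -0.0759260162422581 [[0.945, -0.328, -0.008, -0.484], [0.206, 0.573, 0.793, -0.165], [-0.255, -0.751, 0.609, -0.888], [0.0, 0.0, 0.0, 1.0]] 0.9960289115646258
wrist [[309.3804388066196, 0.0, 278.1606729756763], [0.0, 309.3804388066196, 215.40108867031037], [0.0, 0.0, 1.0]] 0.013629656223905004 [[1.0, 0.001, -0.002, -0.598], [-0.001, 0.956, -0.292, 0.035], [0.002, 0.292, 0.956, -0.392], [0.0, 0.0, 0.0, 1.0]] 0.9960459183673469
{'time': 0.15, 'joint_pos': array([-5.66807656e-02,  9.16763563e-02,  1.23160252e+00, -3.15295040e-05,
        1.81977203e+00, -5.67008255e-02]), 'dq': array([ 0.00072953, -0.00135164, -0.00129539,  0.00113356,  0.0011198 ,
        0.00034853]), 'joint_torque': array([ 1.35033202e-03, -4.47044814e+01, -4.06907630e+01,  6.99103042e-02,
        2.74600578e-02, -1.16549641e-04]), 'ee_pos': array([5.99796096e-01, 1.08857690e-05, 2.29776139e-01]), 'ee_rot': array([-5.33778442e-04,  7.07102240e-01,  7.07110946e-01, -4.96930125e-04]), 'ft_force': array([ 0.23789013, -0.42476002, -0.0712341 ]), 'moment': array([0.00381838, 0.00394052, 0.01334332]), 'finger_gap': 0.08796218282076393}
```

View pics/scene0.png

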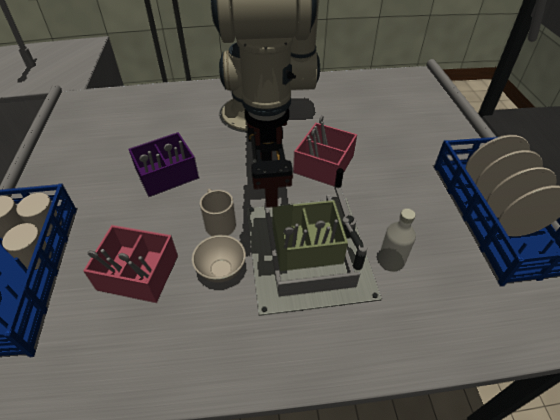

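View pics/side0.png

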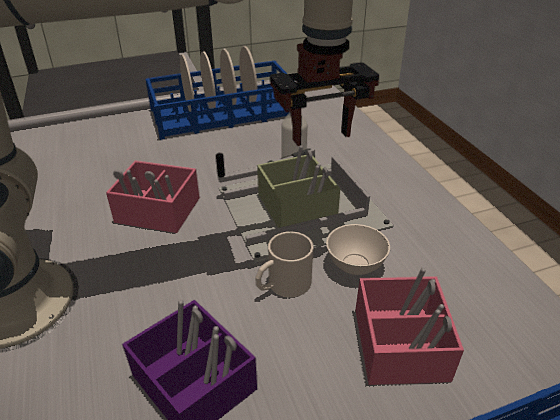

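View pics/wrist0.png

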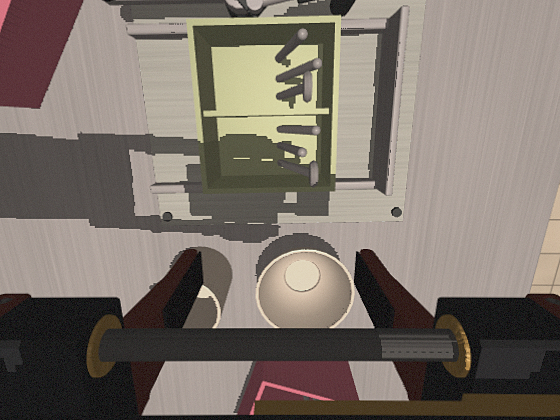

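The green bin is at scene (312,235), side (297,190) and wrist (267,105). The pink bins at scene (325,152) and (132,262) and the purple one at (163,162) are decoys. The black knob is at scene (339,178) and side (220,165). Next I'll turn these into positions using depth, and enlarge a crop to confirm.

```bash
cat > h.py <<'E'
import numpy as np, cv2, pickle
def cloud(d):
    K=d["camera_matrix"]; H,W=d["depth"].shape
    u,v=np.meshgrid(np.arange(W),np.arange(H))
    pts=np.stack([u.ravel(),v.ravel()],1).astype(np.float64)[:,None]
    a=((pts[:,0,0]-K[0,2])/K[0,0]); b=((pts[:,0,1]-K[1,2])/K[1,1])
    x,y=a.copy(),b.copy()
    for _ in range(8):
        r2=x*x+y*y; x=a/(1+d["k1"]*r2); y=b/(1+d["k1"]*r2)
    z=d["depth"].ravel()
    Pc=np.stack([x*z,-y*z,-z,np.ones_like(z)],1)
    Pw=(np.linalg.inv(d["view"])@Pc.T).T[:,:3]
    Pw[z<=0]=np.nan
    return Pw.reshape(H,W,3)
def project(d,P):
    P=np.atleast_2d(P); c=(d["view"]@np.c_[P,np.ones(len(P))].T).T
    x=c[:,0]/-c[:,2]; y=-c[:,1]/-c[:,2]; f=1+d["k1"]*(x*x+y*y); K=d["camera_matrix"]
    return np.c_[K[0,0]*x*f+K[0,2],K[1,1]*y*f+K[1,2]]
E
python3 - <<'E'
from h import *
for n in ["scene","side","wrist"]:
    d=pickle.load(open(n+"0.pkl","rb")); P=cloud(d); f=d["frame"]
    hsv=cv2.cvtColor(f,cv2.COLOR_BGR2HSV)
    reg=(P[...,0]>0.4)&(P[...,0]<0.85)&(P[...,1]>-0.05)&(P[...,1]<0.35)
    g=reg&(hsv[...,0]>22)&(hsv[...,0]<42)&(hsv[...,1]>60)
    z=P[...,2]
    print(n,"green",g.sum(),np.nanpercentile(z[g],[1,50,99]).round(4))
    top=g&(abs(z-0.086)<0.004); t=P[top]; 
    if top.sum()>10:
        r=cv2.minAreaRect((t[:,:2]*1000).astype(np.float32)); print(" rim",top.sum(),r, np.median(t[:,2]))
    dark=reg&(f.max(2)<45)&(z>0.05)&(z<0.13)
    k,l,st,c=cv2.connectedComponentsWithStats(dark.astype(np.uint8))
    for i in range(1,k):
        if st[i,4]>15: q=P[l==i]; print(" dark",c[i].round(0),st[i,4],np.nanmean(q,0).round(4),np.nanmin(q,0).round(3),np.nanmax(q,0).round(3))
    wall=reg&(abs(z-0.060)<0.003)&~g&(hsv[...,1]<50); 
    q=P[wall]; print(" z60",wall.sum(), np.nanmedian(q,0).round(4) if len(q) else '')
sc=pickle.load(open("scene0.pkl","rb"))["frame"]; wr=pickle.load(open("wrist0.pkl","rb"))["frame"]
cv2.imwrite("pics/crop0.png",np.hstack([cv2.resize(sc[160:320,240:400],(400,400),interpolation=2),cv2.resize(wr[0:230,90:420],(400,279))[:, :].copy() if 0 else cv2.resize(wr[0:230,110:415],(400,400))]))
E
```

```text
scene green 3855 [0.0081 0.0524 0.5136]
 rim 537 ((589.321533203125, 88.36161041259766), (133.47921752929688, 150.41371154785156), 1.0694594383239746) 0.08529825811684777
 dark [339. 177.] 130 [0.4517 0.1897 0.0907] [0.438 0.182 0.053] [0.459 0.2   0.114]
 dark [333. 213.] 53 [0.5467 0.1577 0.0675] [0.527 0.157 0.05 ] [0.573 0.159 0.083]
 dark [276. 233.] 127 [0.5973 0.0145 0.0754] [0.527 0.012 0.05 ] [0.657 0.025 0.088]
 dark [304. 220.] 29 [0.5556 0.0852 0.0607] [0.532 0.085 0.051] [0.587 0.086 0.07 ]
 dark [350. 219.] 27 [0.5674 0.1956 0.0644] [0.558 0.19  0.063] [0.577 0.202 0.067]
 dark [344. 225.] 20 [0.5866 0.1752 0.067 ] [0.58  0.171 0.059] [0.601 0.18  0.077]
 dark [337. 231.] 122 [0.6107 0.1521 0.077 ] [0.581 0.138 0.051] [0.639 0.16  0.12 ]
 dark [318. 231.] 40 [0.6207 0.106  0.0947] [0.611 0.1   0.052] [0.627 0.113 0.125]
 dark [291. 236.] 103 [0.6218 0.0444 0.0907] [0.608 0.026 0.05 ] [0.634 0.058 0.125]
 dark [326. 235.] 26 [0.625  0.1223 0.0857] [0.613 0.121 0.052] [0.635 0.125 0.116]
 dark [357. 244.] 184 [0.6496 0.1891 0.0728] [0.617 0.178 0.05 ] [0.677 0.202 0.083]

[... 159 characters left out ...]
 497 ((587.8684692382812, 87.84622192382812), (131.25669860839844, 153.90347290039062), 1.3599075078964233) 0.08619464065399884
 dark [220. 165.] 159 [0.4451 0.1851 0.0884] [0.438 0.179 0.055] [0.453 0.194 0.115]
 z60 351 [0.7106 0.143  0.0598]
wrist green 13631 [0.0099 0.0253 0.3266]
 rim 2681 ((587.3973999023438, 89.7023696899414), (129.84271240234375, 149.88673400878906), 1.263107419013977) 0.0863662442539409
 dark [302.   1.] 16 [0.6188 0.1794 0.0748] [0.615 0.178 0.072] [0.623 0.181 0.077]
 dark [347.   0.] 18 [0.6619 0.187  0.0526] [0.657 0.186 0.05 ] [0.668 0.188 0.055]
 dark [260.  11.] 17 [0.5824 0.1746 0.0654] [0.579 0.172 0.063] [0.587 0.179 0.073]
 z60 1914 [0.713  0.1129 0.06  ]
```

View pics/crop0.png

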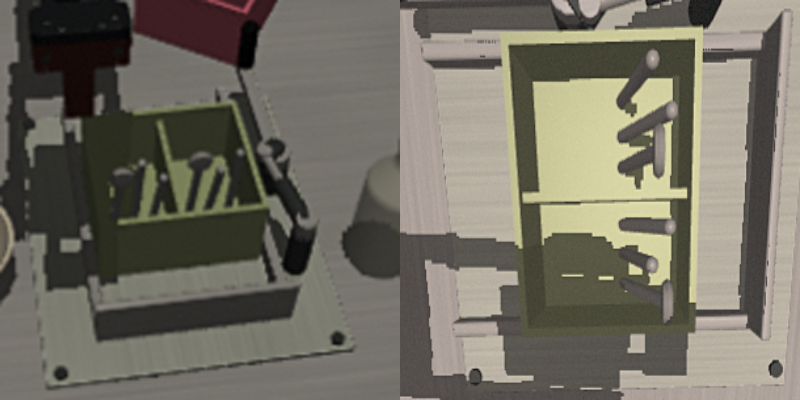

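The crop confirms the pale green bin, with cutlery to the rear, between the guides with an open lever. Next I'll fit the cradle frame from the back stop's front edge, the guides and the plate.

Run:
```python
from h import *
for n in ["scene","side","wrist"]:
    d=pickle.load(open(n+"0.pkl","rb")); P=cloud(d); z=P[...,2]; f=d["frame"]
    hsv=cv2.cvtColor(f,cv2.COLOR_BGR2HSV)
    w=(P[...,0]>0.68)&(P[...,0]<0.76)&(P[...,1]>-0.03)&(P[...,1]<0.2)
    top=w&(abs(z-0.06)<0.0025)
    q=P[top]; 
    r=cv2.minAreaRect((q[:,:2]*1000).astype(np.float32)); print(n,"stop",r)
    # front face points
    ff=w&(z>0.03)&(z<0.055)&(P[...,0]<0.73); q=P[ff]
    if len(q)>30:
        l=cv2.fitLine((q[:,:2]*1000).astype(np.float32),cv2.DIST_HUBER,0,.01,.01).ravel(); print(" face",len(q),l)
    for lo,hi in [(-0.02,0.06),(0.12,0.21)]:
        g=(abs(z-0.026)<0.0025)&(P[...,0]>0.46)&(P[...,0]<0.72)&(P[...,1]>lo)&(P[...,1]<hi)&(hsv[...,1]<60)
        q=P[g]
        if len(q)>20:
            l=cv2.fitLine((q[:,:2]*1000).astype(np.float32),cv2.DIST_HUBER,0,.01,.01).ravel(); print(" guide",len(q),l, "slope",l[1]/l[0],"y@600",l[3]+(600-l[2])*l[1]/l[0], np.percentile(q[:,0],[1,99]))
    for nm,(ax,bx,ay,by) in dict(mug=(.35,.65,-.15,-.01),bowl=(.5,.75,-.2,-.01),bottle=(.5,.8,.19,.36)).items():
        g=(z>0.03)&(z<.18)&(P[...,0]>ax)&(P[...,0]<bx)&(P[...,1]>ay)&(P[...,1]<by)
        q=P[g]
        if len(q)>20: print(" ",nm,len(q),np.percentile(q,[2,98],axis=0).round(3).tolist())
```

```text
scene stop ((716.4064331054688, 91.85286712646484), (10.719721794128418, 175.02410888671875), 2.2733376026153564)
 face 475 [ 2.2135552e-02 -9.9975497e-01  7.1912341e+02  9.4837624e+01]
 guide 302 [9.9975073e-01 2.2327717e-02 5.9490582e+02 6.0698428e+00] slope 0.022333285 y@600 6.1836123 [0.47543996 0.7198407 ]
 guide 132 [ 9.9984795e-01 -1.7436918e-02  6.6109674e+02  1.7377959e+02] slope -0.01743957 y@600 174.8451 [0.462486   0.71913527]
  mug 1452 [[0.459, -0.149, 0.031], [0.628, -0.066, 0.09]]
  bowl 1426 [[0.51, -0.173, 0.031], [0.687, -0.066, 0.09]]
  bottle 1610 [[0.529, 0.191, 0.033], [0.686, 0.301, 0.17]]
side stop ((715.604736328125, 90.9740982055664), (9.316497802734375, 175.37701416015625), 1.578181266784668)
 face 392 [ 2.5284056e-02 -9.9968028e-01  7.1259088e+02  8.2787987e+01]
 guide 474 [9.9962538e-01 2.7368864e-02 5.8235114e+02 4.5971999e+00] slope 0.02737912 y@600 5.0804105 [0.46242429 0.71476389]
 guide 133 [ 9.9969918e-01 -2.4527621e-02  5.1894403e+02  1.6759419e+02] slope -0.024535002 y@600 165.60548 [0.46103172 0.71243491]
  mug 2151 [[0.429, -0.149, 0.031], [0.644, -0.065, 0.091]]
  bowl 2400 [[0.502, -0.176, 0.031], [0.686, -0.065, 0.091]]
  bottle 742 [[0.516, 0.192, 0.035], [0.68, 0.287, 0.13]]
wrist stop ((714.2462158203125, 92.67146301269531), (9.168794631958008, 174.7974090576172), 1.1068949699401855)
 face 1439 [ 2.4952162e-02 -9.9968863e-01  7.1058160e+02  9.6251366e+01]
 guide 802 [9.9966717e-01 2.5797859e-02 5.8651666e+02 8.6107588e+00] slope 0.025806447 y@600 8.958715 [0.46167012 0.71256461]
 guide 1281 [9.998616e-01 1.663842e-02 5.876803e+02 1.719217e+02] slope 0.016640723 y@600 172.12671 [0.46100032 0.71003947]
  mug 2049 [[0.51, -0.149, 0.031], [0.639, -0.061, 0.091]]
  bowl 4092 [[0.505, -0.169, 0.031], [0.686, -0.062, 0.09]]
  bottle 23 [[0.653, 0.19, 0.03], [0.671, 0.193, 0.043]]
```

Cradle yaw is about 0.024 and its origin about (0.6445, 0.090), so the bin is about 57 mm short. That predicts the knob at (0.444, 0.190), and I measured (0.445, 0.187). Next I'll locate the neighbours and check reach before moving.

```bash
cat >> h.py <<'E'
from scipy.spatial.transform import Rotation as Rn
YAW=0.024; O=np.array([0.6445,0.0905])
def W(x,y,z): 
    c,s=np.cos(YAW),np.sin(YAW); return [O[0]+c*x-s*y,O[1]+s*x+c*y,z]
def Q(a,flip=False):
    q=(Rn.from_euler('z',YAW+a+(np.pi if flip else 0))*Rn.from_quat([1,0,0,0])).as_quat(); return [q[3],q[0],q[1],q[2]]
def lever_tcp(th,gap,z=0.078):  # trailing-side TCP, gap = knob centre to TCP
    return W(-80-0,0,z) if 0 else W(-0.080-0.118*np.cos(th)-gap*np.sin(th),0.105-0.118*np.sin(th)+gap*np.cos(th),z)
E
python3 - <<'E'
from h import *; from bench import *
for n in ["scene","side"]:
    d=pickle.load(open(n+"0.pkl","rb")); P=cloud(d); z=P[...,2]
    for nm,(lo,hi,b) in dict(bottle=(.10,.172,(.5,.8,.19,.32)),near=(.03,.14,(.2,.52,.03,.35)),mug=(.084,.092,(.4,.7,-.15,.01)),bowl=(.050,.058,(.5,.75,-.2,.01))).items():
        g=(z>lo)&(z<hi)&(P[...,0]>b[0])&(P[...,0]<b[1])&(P[...,1]>b[2])&(P[...,1]<b[3])
        k,l,st,c=cv2.connectedComponentsWithStats(g.astype(np.uint8))
        for i in range(1,k):
            if st[i,4]>40: print(n,nm,c[i].round(0),st[i,4],np.percentile(P[l==i],[2,98],axis=0).round(3).tolist())
for fl in (False,True):
    for p,a in [((W(-.15,0,.1)),0),(W(-.075,0,.04),0)]+[(lever_tcp(t,.026),t) for t in (0,.4,.8,1.0,1.5)]:
        j=inverse_kinematics(p,Q(a,fl)); print(fl,np.round(p,3),None if j is None else np.round(j,2))
E
```

```text
scene bottle [402. 229.] 750 [[0.641, 0.252, 0.101], [0.685, 0.302, 0.171]]
scene near [326. 153.] 2444 [[0.211, 0.102, 0.032], [0.496, 0.273, 0.115]]
scene mug [218. 203.] 183 [[0.458, -0.149, 0.084], [0.537, -0.08, 0.092]]
scene bowl [219. 221.] 70 [[0.507, -0.154, 0.05], [0.537, -0.081, 0.058]]
scene bowl [218. 255.] 329 [[0.575, -0.175, 0.05], [0.689, -0.062, 0.057]]
side bottle [287. 123.] 151 [[0.623, 0.254, 0.101], [0.642, 0.293, 0.136]]
side bottle [303. 124.] 66 [[0.662, 0.248, 0.101], [0.681, 0.275, 0.126]]
side near [229. 170.] 448 [[0.437, 0.182, 0.045], [0.517, 0.197, 0.114]]
side near [153. 190.] 3926 [[0.207, 0.098, 0.032], [0.384, 0.275, 0.118]]
side mug [288. 243.] 295 [[0.458, -0.149, 0.084], [0.533, -0.081, 0.092]]
side bowl [358. 243.] 515 [[0.573, -0.178, 0.05], [0.689, -0.063, 0.057]]
side bowl [296. 249.] 72 [[0.501, -0.111, 0.05], [0.532, -0.081, 0.058]]
False [0.495 0.087 0.1  ] [ 0.11 -0.16  1.71 -0.    1.59  1.65]
False [0.57  0.089 0.04 ] [ 0.1   0.08  1.59 -0.    1.48  1.64]
False [0.443 0.217 0.078] [ 0.39 -0.17  1.76 -0.    1.56  1.93]
False [0.444 0.169 0.078] [ 0.29 -0.23  1.81 -0.    1.56  1.44]
False [0.463 0.125 0.078] [ 0.19 -0.22  1.79 -0.    1.56  0.94]
False [0.478 0.106 0.078] [ 0.15 -0.18  1.77 -0.    1.56  0.7 ]
False [0.531 0.077 0.078] [ 0.08 -0.06  1.65 -0.    1.55  0.13]
True [0.495 0.087 0.1  ] [ 0.11 -0.16  1.71 -0.    1.59 -1.49]
True [0.57  0.089 0.04 ] [ 0.1   0.08  1.59 -0.    1.48 -1.5 ]
True [0.443 0.217 0.078] [ 0.39 -0.17  1.76 -0.    1.56 -1.21]
True [0.444 0.169 0.078] [ 0.29 -0.23  1.81 -0.    1.56 -1.7 ]
True [0.463 0.125 0.078] [ 0.19 -0.22  1.79 -0.    1.56 -2.2 ]
True [0.478 0.106 0.078] [ 0.15 -0.18  1.77 -0.    1.56 -2.45]
True [0.531 0.077 0.078] None
```

Run:
```python
from h import *; from bench import *
close()
move_to(W(-.143,0,.20),Q(0)); move_l(W(-.143,0,.041),speed=.12)
s=state(); print(s["time"],s["ee_pos"].round(4),s["ft_force"].round(2),s["finger_gap"])
d=get_image("side"); cv2.imwrite("pics/side1.png",d["frame"])
```

```text
4.475 [0.5021 0.0871 0.042 ] [-0.14 -0.01 -0.13] 2.7914786497143106e-05
```

View pics/side1.png

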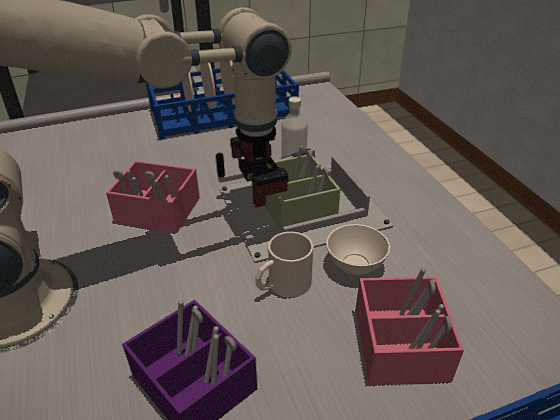

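The closed fingers stand in front of the bin at about (265,185), with the knob clear at (220,165). I'll push in steps and watch the force.

Run:
```python
from h import *; from bench import *
c=np.array([np.cos(YAW),np.sin(YAW)])
x=-.143
while x<-.068:
    x+= .012 if x<-.09 else .003
    move_l(W(x,0,.041),speed=.06)
    s=state(); f=s["ft_force"]; ex=(s["ee_pos"][:2]-O)@c
    print(round(s["time"],2),round(x,3),round(ex,4),f.round(1))
    if f[:2]@c<-14: break
```

```text
4.88 -0.131 -0.1305 [ 1.3  0.3 -0.5]
5.22 -0.119 -0.1188 [ 0.2 -0.5 -0.2]
5.58 -0.107 -0.1068 [-0.9  0.3 -0.9]
5.92 -0.095 -0.0948 [ 0.6  0.1 -0.6]
6.28 -0.083 -0.0827 [-0.3  0.6  0.4]
6.53 -0.08 -0.0803 [-3.1 -1.1  1.1]
6.78 -0.077 -0.0772 [-3.5 -0.4  1.4]
7.03 -0.074 -0.0743 [-5.1 -0.1  2.8]
7.28 -0.071 -0.0743 [-20.1  -0.4  10.3]
```

Run:
```python
from h import *; from bench import *
move_l(W(-.090,0,.041),speed=.06)
s=state(); print(s["time"],s["ft_force"].round(1))
ims=[]
for n in ["scene","side"]:
    d=get_image(n); P=cloud(d); z=P[...,2]; f=d["frame"]
    hsv=cv2.cvtColor(f,cv2.COLOR_BGR2HSV)
    g=(P[...,0]>0.5)&(P[...,0]<0.75)&(P[...,1]>-0.02)&(P[...,1]<0.2)&(hsv[...,0]>22)&(hsv[...,0]<42)&(hsv[...,1]>60)
    q=P[g&(abs(z-.086)<.004)]; print(n,len(q),cv2.minAreaRect((q[:,:2]*1000).astype(np.float32)),np.median(q[:,2]))
    ff=q[(q[:,0]>0.69)]; 
    ims.append(f)
cv2.imwrite("pics/c2.png",np.hstack([cv2.resize(ims[0][150:320,230:400],(400,400)),cv2.resize(ims[1][110:280,200:400],(400,340)).copy() if 0 else cv2.resize(ims[1][110:280,210:380],(400,400))]))
```

```text
7.7417 [-0.4  0.4 -0.1]
scene 612 ((647.256103515625, 90.47811889648438), (132.6917266845703, 151.12905883789062), 1.1119235754013062) 0.08525620228414321
side 362 ((627.97509765625, 89.7315902709961), (167.90797424316406, 155.28912353515625), 1.4174506664276123) 0.08642474071413264
```

View pics/c2.png

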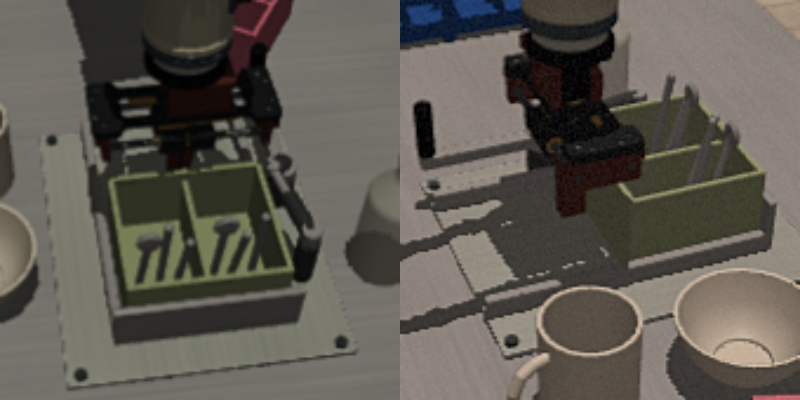

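The crop shows the bin against the back stop (its rim moved 58 mm, to x≈0.647, yaw about 1°), flat and with the fingers clear. The lever is still open, with its knob at crop (425,128). Next is the lever.

Run:
```python
from h import *; from bench import *
move_l(W(-.100,0,.041),speed=.1); move_l(W(-.100,0,.20),speed=.2)
move_to(lever_tcp(0,.042,.20),Q(0)); move_l(lever_tcp(0,.042,.078),speed=.12)
s=state(); print(s["time"],s["ee_pos"].round(4),s["ft_force"].round(2))
a=[get_image(n)["frame"] for n in ("scene","side")]
cv2.imwrite("pics/c3.png",np.hstack([cv2.resize(a[0][110:280,270:440],(400,400)),cv2.resize(a[1][80:250,150:320],(400,400))]))
```

```text
10.9417 [0.4436 0.2329 0.079 ] [-0.28  0.42  0.09]
```

View pics/c3.png

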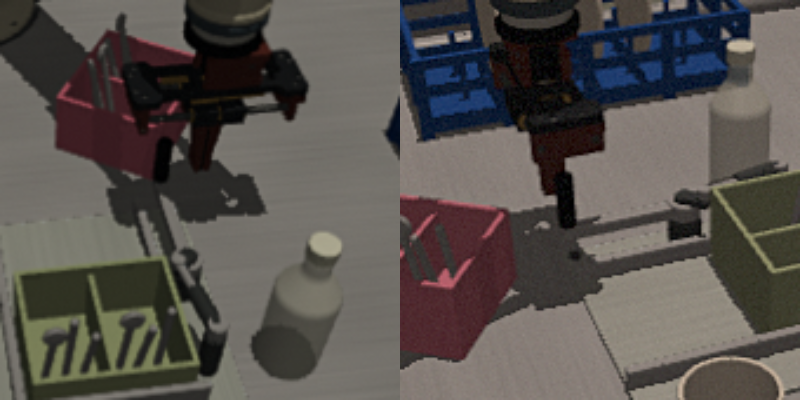

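The fingers (crop-left at (203,145)) stand on the outer, +y side of the knob (162,160), clear of the pink bin and the bottle. I'll push along the arc.

Run:
```python
from h import *; from bench import *
def st(tag):
    s=state(); print(round(s["time"],2),tag,s["ee_pos"].round(4),s["ft_force"].round(1)); return np.linalg.norm(s["ft_force"])
move_l(lever_tcp(0,.024),speed=.06); st("c")
for th in np.arange(.1,1.01,.1):
    move_l(lever_tcp(th,.0225),speed=.08,orientation=Q(th)); F=st(round(th,2))
    if F>30: print("stop"); break
a=[get_image(n)["frame"] for n in ("scene","side")]
cv2.imwrite("pics/c4.png",np.hstack([cv2.resize(a[0][110:280,240:410],(400,400)),cv2.resize(a[1][80:280,150:350],(400,400))]))
```

```text
11.49 c [0.4436 0.2143 0.0781] [-0.4 -0.6  0.2]
11.81 0.1 [0.4422 0.2019 0.0781] [ 0.5  2.3 -0.6]
12.11 0.2 [0.442  0.1898 0.078 ] [ 0.4  3.2 -0.1]
12.41 0.3 [0.443  0.1777 0.078 ] [-0.   3.6  0.5]
12.71 0.4 [0.4451 0.1658 0.078 ] [-0.8  2.   1. ]
13.01 0.5 [0.4485 0.1542 0.078 ] [-0.5  2.4  0.8]
13.31 0.6 [0.453  0.143  0.0779] [-0.9  1.3 -0.7]
13.61 0.7 [0.4586 0.1324 0.078 ] [-0.9  0.5  0.7]
13.91 0.8 [0.4653 0.1225 0.078 ] [-0.9  0.2 -0.4]
14.21 0.9 [0.4728 0.1133 0.0779] [-1.   0.7 -0.2]
14.51 1.0 [0.4812 0.1048 0.078 ] [ 0.3 -0.1  0.5]
```

View pics/c4.png

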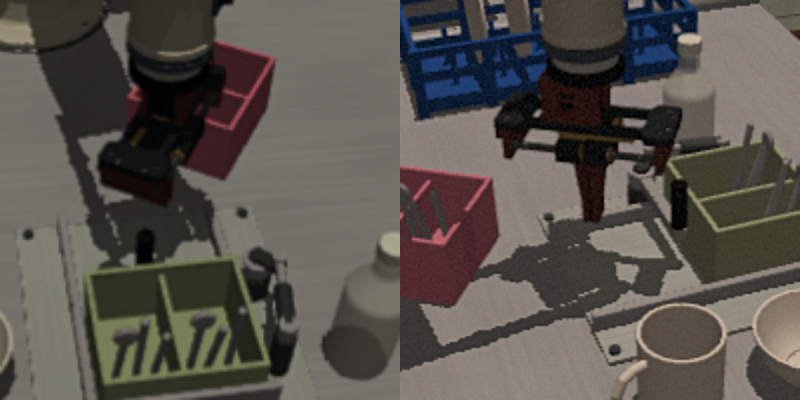

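The lever snapped round: the knob now stands in front of the bin at crop-left (145,245) and crop-right (680,205). I'll lift clear and measure.

Run:
```python
from h import *; from bench import *
p=lever_tcp(1.0,.05); move_l(p,speed=.1); p[2]=.25; move_l(p,speed=.2)
p[0]-=.08; move_l(p,speed=.2)
s=state(); print(s["time"],s["ee_pos"].round(3),s["ft_force"].round(1))
piv=np.array(W(-.08,.105,0))[:2]; ims=[]
for n in ("scene","side"):
    d=get_image(n); P=cloud(d); z=P[...,2]; f=d["frame"]; hsv=cv2.cvtColor(f,cv2.COLOR_BGR2HSV); ims.append(f)
    k=(P[...,0]>.53)&(P[...,0]<.60)&(P[...,1]>.04)&(P[...,1]<.11)&(f.max(2)<55)&(z>.09)&(z<.118)
    if n=="side": k&=(P[...,0]<.577)
    q=P[k]; 
    if len(q): m=np.median(q,0); v=m[:2]-piv; print(n,"knob",len(q),m.round(4),"angle",np.arctan2(-v[1],-v[0])-YAW)
    g=(P[...,0]>.5)&(P[...,0]<.75)&(P[...,1]>-.02)&(P[...,1]<.2)&(hsv[...,0]>22)&(hsv[...,0]<42)&(hsv[...,1]>60)&(abs(z-.086)<.004)
    q=P[g]; print(" rim",cv2.minAreaRect((q[:,:2]*1000).astype(np.float32)),np.median(q[:,2]))
    for nm,(lo,hi,b) in dict(bottle=(.10,.172,(.5,.8,.22,.32)),mug=(.084,.092,(.4,.7,-.15,-.03)),bowl=(.050,.058,(.55,.75,-.2,-.03))).items():
        t=(z>lo)&(z<hi)&(P[...,0]>b[0])&(P[...,0]<b[1])&(P[...,1]>b[2])&(P[...,1]<b[3]); print("  ",nm,np.percentile(P[t],[2,98],axis=0).round(3)[:,:2].tolist())
cv2.imwrite("pics/c5.png",np.hstack([cv2.resize(ims[0][150:320,230:400],(400,400)),cv2.resize(ims[1][110:280,200:370],(400,400))]))
```

```text
16.5917 [0.378 0.119 0.249] [-0.1  0.1 -0.1]
scene knob 72 [0.5729 0.0744 0.1074] angle 1.6379246139896753
 rim ((644.5704956054688, 90.1873779296875), (138.7750701904297, 151.1939697265625), 1.2839123010635376) 0.08530910273494918
   bottle [[0.641, 0.252], [0.684, 0.303]]
   mug [[0.458, -0.149], [0.536, -0.08]]
   bowl [[0.574, -0.175], [0.688, -0.062]]
side knob 106 [0.5639 0.0703 0.105 ] angle 1.5625307998305824
 rim ((638.3495483398438, 90.29894256591797), (147.97879028320312, 155.11741638183594), 1.1335705518722534) 0.08636099930479757
   bottle [[0.625, 0.249], [0.676, 0.289]]
   mug [[0.458, -0.149], [0.534, -0.081]]
   bowl [[0.573, -0.178], [0.689, -0.063]]
```

View pics/c5.png

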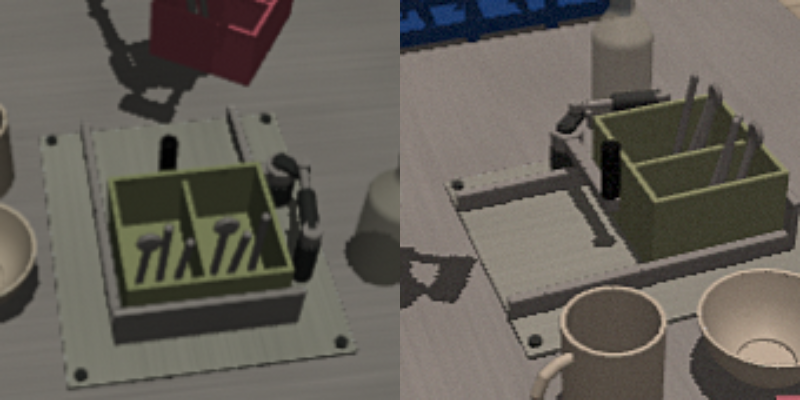

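The lever bar lies across the front of the bin, with the knob at crop-left (168,155) and at an angle of about 1.57. The bin's rear edge hasn't moved since it went home (714 mm, was 713.6 mm), so I'm handing in.

Run:
```python
from bench import *
hold(0.3); job_done(); print(state()["time"])
```

```text
the job is handed in; nothing more can be done
the job is handed in; nothing more can be done
```

The bin is home and the lever is locked. I pushed the pale green bin about 57 mm along the cradle with closed fingers until the force rose to about 20 N at the back stop. I then pushed the lever knob round its arc, and past the dead point it ran on by itself into lock. I lifted the hand clear and handed in at about 17 s, but no verdict is reported.

**Last checks**
- **Bin:** it is flat at the back stop, and its rear edge is within about 0.5 mm of where it was after the push. The whole-rim fits were less clean. The dark knob or the hand was probably counted in with the rim, so the fitted length came out too long (139 to 168 mm instead of 130). I relied on the rear edge in the scene view and on the push stopping where a home bin should stop it.
- **Lever:** the two cameras disagreed slightly, reading 1.56 rad (side) and 1.64 rad (scene). Both are above 1.5, and the picture shows the bar across the front of the bin.
- **Surroundings:** the mug and bowl are where they were, to about 1 mm. So is the bottle in the scene view; the side view sees only part of it. The wrist force is about zero, and the hand is clear.

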